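# Sort the lab bench: vials, crucibles and check weight

## Task

Clear up after the run by sorting the five things left on the bench: stand the two capped vials in the grey vial rack, one in each bay, both crucibles side by side in the round metal dish, and the steel check weight in the small wooden case. Everything must end upright and resting on the floor of its holder; set things down rather than dropping them, and leave the glass beaker where it stands.

Things in the scene. Friction and masses are not known exactly. Their poses are not given: they have to be found in the camera images.
- vial_a_center (a point): loose capped sample vial, upright: amber glass cylinder 28 mm in diameter and 52 mm tall with a white screw cap 25 mm in diameter on top, 70 mm tall in all, about 45 g. This point is its centre, half-way up (35 mm above its foot). It and the other vial are alike.
- vial_b_center (a point): loose capped sample vial, upright: amber glass cylinder 28 mm in diameter and 52 mm tall with a white screw cap 25 mm in diameter on top, 70 mm tall in all, about 45 g. This point is its centre, half-way up (35 mm above its foot). It and the other vial are alike.
- crucible_a_center (a point): loose white porcelain crucible, an open cup standing upright: 40 mm across the mouth (38 mm at 10 mm above the foot, 32 mm across the foot), 42 mm tall, wall 3 mm, about 50 g. This point is its centre, half-way up (21 mm above its foot). It and the other crucible are alike.
- crucible_b_center (a point): loose white porcelain crucible, an open cup standing upright: 40 mm across the mouth (38 mm at 10 mm above the foot, 32 mm across the foot), 42 mm tall, wall 3 mm, about 50 g. This point is its centre, half-way up (21 mm above its foot). It and the other crucible are alike.
- weight_center (a point): loose stainless steel check weight, upright: cylinder 34 mm in diameter and 40 mm tall, above it a thin neck (14 mm in diameter, 8 mm) and a knob (22 mm in diameter, 10 mm), 58 mm tall in all, about 250 g. This point is its centre, half-way up (29 mm above its foot).
- vial_rack: fixed grey plastic open tray, 60 mm (its x) by 115 mm (its y) and 20 mm tall, walls and floor 5 mm thick. A wall across the middle, as tall as the others, parts it into two square bays of 50 mm by 50 mm, whose centres lie at y = +27.5 mm and y = -27.5 mm in its frame. Origin: centre of its underside, on the bench. z up.
- dish: fixed round open aluminium dish, 142 mm in outer diameter with a low rim 12 mm tall and 4 mm thick; its flat floor is 5 mm thick and about 130 mm across. Origin: centre of its underside, on the bench. z up.
- weight_case: fixed square open wooden case, 72 mm by 72 mm and 20 mm tall, walls and floor 6 mm thick, lined with grey; one bay of 60 mm by 60 mm. Origin: centre of its underside, on the bench. z up.
- beaker: loose clear glass beaker, empty, 60 mm in diameter and 70 mm tall, which stands among the things and must stay there. Origin: centre of its underside. Other small loose things (a rubber stopper, a blue screw cap, a marker pen, a flat spatula, all under 25 mm tall) also lie about, at least 60 mm from the centre of any thing to sort; taller equipment stands along the edges of the bench.
Not all that is in view belongs to the job. What is shaped like the part that bears weight_center but blue or pink is not meant.

How it is judged (in metres and radians):
At the end, for the whole second after the job is handed in: Vials on the rack floor, one in each bay (within 16 mm of its centre along each axis); both crucibles on the dish floor (within 55 mm of its centre); weight on the case floor (within 18 mm along each axis); all upright (0.15 rad), heights within 6 mm, released, at rest (x of vial_a_center in the frame of vial_rack between -0.016 and 0.016 m and z of vial_a_center in the frame of vial_rack between 0.034 and 0.046 m and angle between each of vial_a_center, vial_b_center, crucible_a_center, crucible_b_center, weight_center's own z axis and vertical below 0.15 rad and linear speed of each of vial_a, vial_b, crucible_a, crucible_b, weight below 0.02 m/s and angular speed of each of vial_a, vial_b, crucible_a, crucible_b, weight below 0.3 rad/s and x of vial_b_center in the frame of vial_rack between -0.016 and 0.016 m and z of vial_b_center in the frame of vial_rack between 0.034 and 0.046 m and ((y of vial_a_center in the frame of vial_rack between 0.0115 and 0.0435 m and y of vial_b_center in the frame of vial_rack between -0.0435 and -0.0115 m) or (y of vial_a_center in the frame of vial_rack between -0.0435 and -0.0115 m and y of vial_b_center in the frame of vial_rack between 0.0115 and 0.0435 m)) and horizontal distance between each of crucible_a_center, crucible_b_center and dish below 0.055 m and z of crucible_a_center in the frame of dish between 0.02 and 0.032 m and z of crucible_b_center in the frame of dish between 0.02 and 0.032 m and x of weight_center in the frame of weight_case between -0.018 and 0.018 m and y of weight_center in the frame of weight_case between -0.018 and 0.018 m and z of weight_center in the frame of weight_case between 0.029 and 0.041 m); the robot touches nothing.
It fails at once if the beaker is moved by more than 30 mm or tipped (distance of beaker from where it was at the start of the episode above 0.03 m or angle between beaker's own z axis and vertical above 0.4 rad).
It fails at once if a thing to sort is dropped (falls freely faster than 0.8 m/s, some 33 mm) ((linear speed of vial_a above 0.8 m/s and contact force between vial_a and the fingers below 0.1 N) or (linear speed of vial_b above 0.8 m/s and contact force between vial_b and the fingers below 0.1 N) or (linear speed of crucible_a above 0.8 m/s and contact force between crucible_a and the fingers below 0.1 N) or (linear speed of crucible_b above 0.8 m/s and contact force between crucible_b and the fingers below 0.1 N) or (linear speed of weight above 0.8 m/s and contact force between weight and the fingers below 0.1 N)).
It also fails if it takes over 106 s, if anything falls off the work surface, if the arm or the gripper's body presses on something with over 40 N, if the wrist force passes 120 N, or if a joint passes its speed limit or range.

## Robot

A 6-joint arm with a two-finger parallel gripper is mounted at the origin on the work surface. World frame = base frame: x ahead of the robot, y to its left, z up, the work surface at z = 0. Lengths are in mm, angles in degrees, forces in N, time in s.
With the tool pointing down it reaches from about 350 to 850 mm from the base axis. Payload 8.1 kg.
Tool frame: the origin (TCP) lies on the centre line of the jaws, within the pads' length; the fingertips stand 11 mm ahead of it and the grasp point (between the pads) lies 8 mm behind it; z points along the fingers, y is the direction in which the jaws open and shut (so a half turn about z gives the same grasp; the last joint's range is limited). The gripper opens to 85 mm and grips with 20 to 120 N. Pads are 22 mm wide; open, the fingers measure 114 mm over their backs; the gripper's body (76 mm by 85 mm) begins 54 mm behind the grasp point. The pads swing forward as they close: fully open they stand 13 mm farther back than shut.
Start: joints at [-80.982, 7.471, 85.268, -0, 87.261, -4.893], TCP at [144.273, -582.401, 242.292] pointing down, gripper open.
Joint ranges: [-169.43, 169.43], [-51.17, 129.36], [1.28, 143.12], [-76.62, 256.62], [0, 156.53], [-152.29, 152.29]. Speed limits (degrees/s): [136.94, 136.94, 159.86, 180, 180, 180].

## Interface

Orientations are given as [roll, pitch, yaw] about the fixed x, y, z axes, in that order (R = Rz(yaw) Ry(pitch) Rx(roll)).
In Python, from bench import telemetry, viewer, r gives the robot as it stands.
- The arm moves only by the shell command python3 -m inch 'ROWS' [FORCE]. ROWS is JSON, a list of rows, each a list of 3 entries, a list of its own where there are three numbers: the shift along the tool's x, y, z in cm, then the turn, a rotation vector about the tool's x, y, z in rad, then the opening, from 0 (shut) to 1 (fully open). A call has 1 to 20 rows; each row is the pose to reach, as a shift and turn from the pose commanded when the call began, along the tool's axes at that moment; what a row does not reach only later rows make up. A row lasts 1/10 s, in which the tool goes at most 50 mm and 8.59 degrees, less where a joint would pass 70% of its speed; a pose out of reach is approached as far as the arm can. A call with a gripper value outside its range is refused whole. The fingers move at their own pace and stop on an object; FORCE is the grip in N (left out, the last holds). Time passes only in rows, so rows that repeat a pose let the fingers close. It gives the time, the measured TCP pose, the force and the opening at its end, in the units of the state.
- telemetry.sense(): the state, without advancing time (a new reading comes with each control period).
- viewer.snapshot(name): name is "scene" or "top" or "wrist"; returns the picture (480x640x3 uint8, red, green, blue); there is no depth.
- viewer.camera_model(name): a dict with "fx", "fy", "cx", "cy" (pixels), "dist" ([k1, k2, p1, p2, k3] as OpenCV has them; the pictures are not rectified), "cam_to_world" (4x4, takes a point from camera to world coordinates); the wrist camera has in their place "mount" (4x4, takes a point from camera to tool coordinates, whose origin is the TCP and whose axes are the flange's). Camera axes: x right, y down, z forward; pixel columns grow to the right and rows downward; lengths in mm; the calibration is good to about 2 mm. A picture is of the moment at which its call begins: read the wrist's pose just before it. camera_model takes no time and is no camera call.
- r.hand_in(): hands the job in, once; it reports no verdict.
The state is a dict: "time": time; "joint_pos": joint angles; "qd": joint speeds; "joint_efforts": joint torques, N m; "tool_pos": TCP position; "tcp_rot": TCP orientation; "ft_force": force on the tool from outside, world axes, zero at the start; "wrist_torque": the same for the moment, N m; "finger_gap": finger opening in mm.
Only numpy, scipy, OpenCV 4.12 (cv2) and the standard library are available. Lean on these libraries where they do the work, as an engineer would, in place of code of your own. Each camera call takes 0.05 s, during which the arm holds its last target.

## Working session

There is one attempt and no reset: what is moved stays moved. The work goes in short steps, Python scripts to look and compute and a shell command to move; the robot and the scene stay as the last step left them, time stands still between calls to the robot, and variables do not carry over. Pictures are saved under pics/ and viewed, and the job is handed in when it is done.

```bash
ls; mkdir -p pics
python3 - <<'E'
from bench import telemetry, viewer, r
import cv2,numpy as np
s=telemetry.sense();print(s)
for n in("scene","top","wrist"):
    cv2.imwrite(f"pics/{n}0.png",viewer.snapshot(n)[:,:,::-1])
    print(n,viewer.camera_model(n))
E
```

```text
pics
{'time': 0.0, 'joint_pos': array([-8.09819093e+01,  7.51530214e+00,  8.53299508e+01, -4.76774900e-04,
        8.72617679e+01, -4.89506583e+00]), 'qd': array([ 0.00103277,  0.01964375, -0.00026708,  0.05659285, -0.03390912,
        0.01014207]), 'joint_efforts': array([-4.55940744e-04, -5.69403005e+01, -5.00555098e+01, -2.78490425e-04,
        1.46291495e-02,  3.65978778e-06]), 'tool_pos': array([ 144.18472778, -581.86623488,  241.23595845]), 'tcp_rot': array([-1.79893329e+02, -8.65775510e-03,  1.39131717e+01]), 'ft_force': array([-0.27938151, -0.07260057,  0.53507593]), 'wrist_torque': array([-0.04546862, -0.02244487,  0.02747764]), 'finger_gap': 85.00890503294951}
scene {'fx': 485.2484177764204, 'fy': 485.2484177764204, 'cx': 311.39344759849376, 'cy': 231.39477209245567, 'dist': array([0.02594896, 0.        , 0.        , 0.        , 0.        ]), 'cam_to_world': array([[-6.15427390e-01,  5.20073533e-01, -5.92260625e-01,
         1.10625885e+03],
       [ 7.88090978e-01,  3.93900192e-01, -4.73027748e-01,
         4.63852182e+02],
       [-1.27176385e-02, -7.57869487e-01, -6.5228
[... 504 characters left out ...]
[-1.22568740e-02, -1.07686086e-01, -9.94109388e-01,
         1.12250379e+03],
       [ 0.00000000e+00,  0.00000000e+00,  0.00000000e+00,
         1.00000000e+00]])}
wrist {'fx': 360.1448724700853, 'fy': 360.1448724700853, 'cx': 315.29966898682085, 'cy': 240.7050771912111, 'dist': array([0.00545751, 0.        , 0.        , 0.        , 0.        ]), 'mount': array([[-3.47900709e-04, -9.52474363e-01, -3.04618560e-01,
         7.82413023e+01],
       [ 9.99999404e-01, -6.46577432e-04,  8.79617864e-04,
        -3.10170948e-01],
       [-1.03477295e-03, -3.04618072e-01,  9.52474020e-01,
        -1.31639994e+02],
       [ 0.00000000e+00,  0.00000000e+00,  0.00000000e+00,
         1.00000000e+00]])}
```

View pics/top0.png

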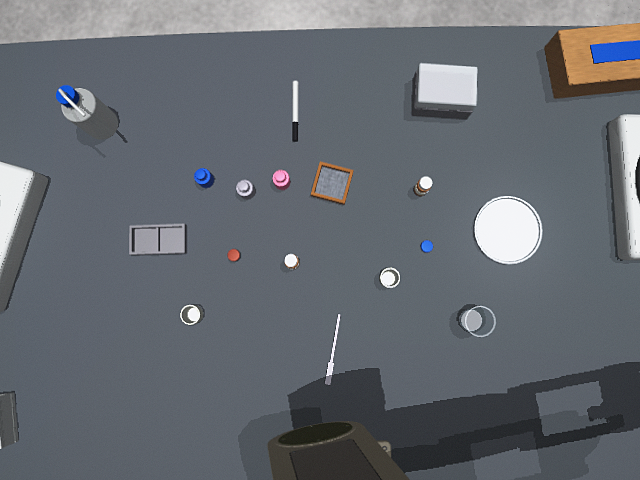

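View pics/scene0.png

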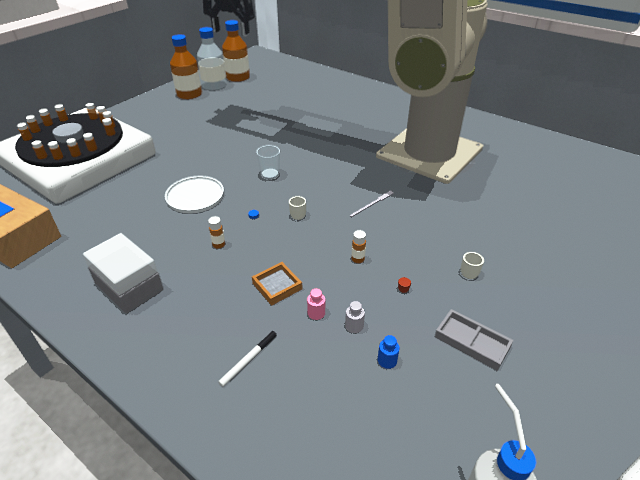

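View pics/wrist0.png

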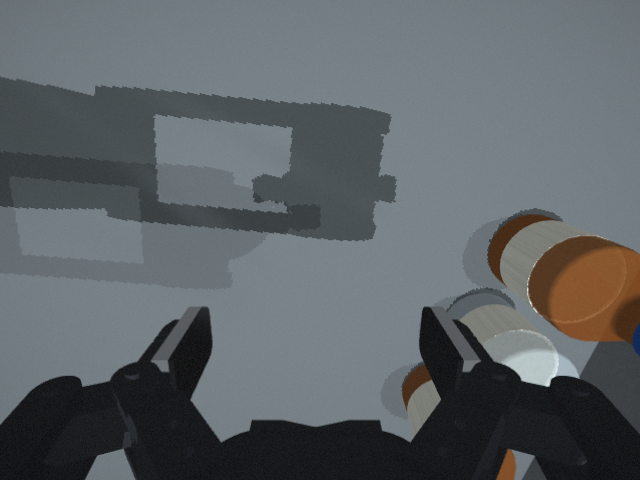

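Top view: vials at (291,261) and (424,185). Crucibles are at (190,314) and (389,278). The weight candidates are grey (245,188), pink (281,178) and blue (204,177), and I choose the grey one. Rack (158,240), case (332,183), dish (508,230), beaker about (476,320). The vials in the centrifuge aren't part of the job. Next I'll look at enlarged crops.

Run:
```python
import cv2,numpy as np
t=cv2.imread("pics/top0.png");s=cv2.imread("pics/scene0.png")
def c(im,x,y,w,h,k,n):
    o=cv2.resize(im[y:y+h,x:x+w],None,fx=k,fy=k,interpolation=cv2.INTER_CUBIC)
    for i in range(0,w,10):
        cv2.line(o,(i*k,0),(i*k,4 if i%50 else 12),(0,255,255),1)
        if i%20==0: cv2.putText(o,str(x+i),(i*k,22),0,.35,(0,255,255),1)
    for i in range(0,h,10):
        cv2.line(o,(0,i*k),(4,i*k),(0,255,255),1)
        if i%20==0: cv2.putText(o,str(y+i),(6,i*k+4),0,.35,(0,255,255),1)
    cv2.imwrite(n,o)
c(t,120,155,200,140,4,"pics/t1.png")
c(t,120,210,200,140,4,"pics/t1b.png")
c(t,300,150,200,150,4,"pics/t2.png")
c(t,370,170,190,150,4,"pics/t3.png")
c(s,150,140,200,150,4,"pics/s1.png")
c(s,330,210,200,150,4,"pics/s2.png")
```

```text
(no output)
```

View pics/t1.png

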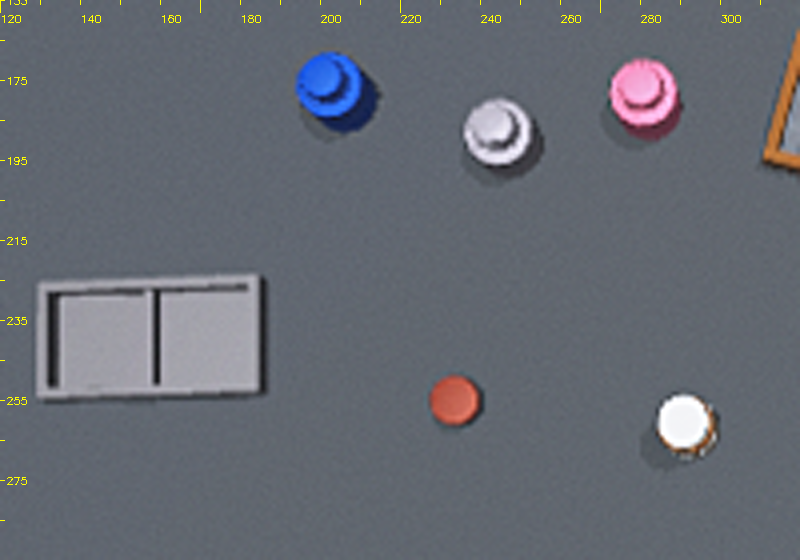

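View pics/t1b.png

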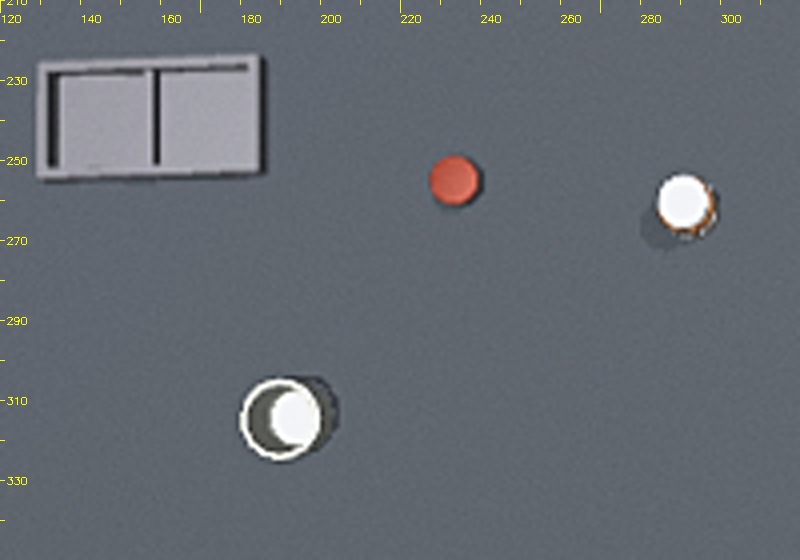

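View pics/t2.png

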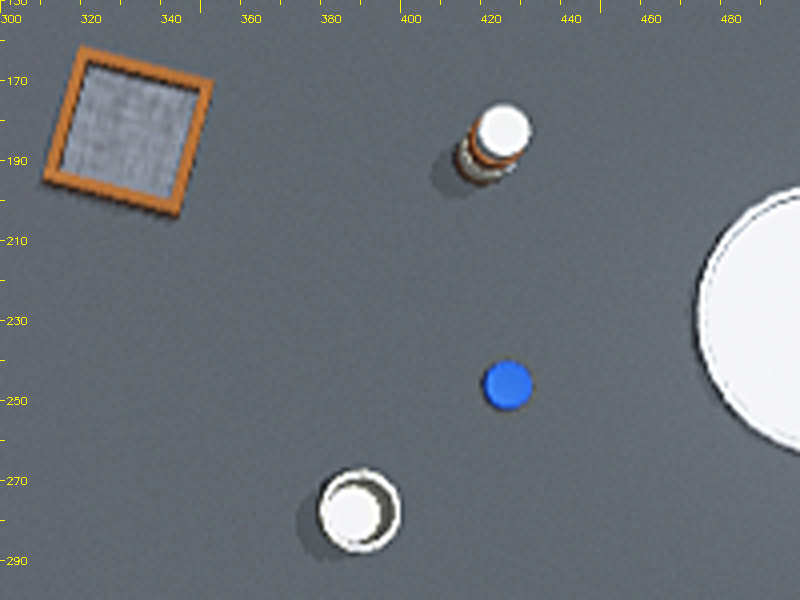

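View pics/t3.png

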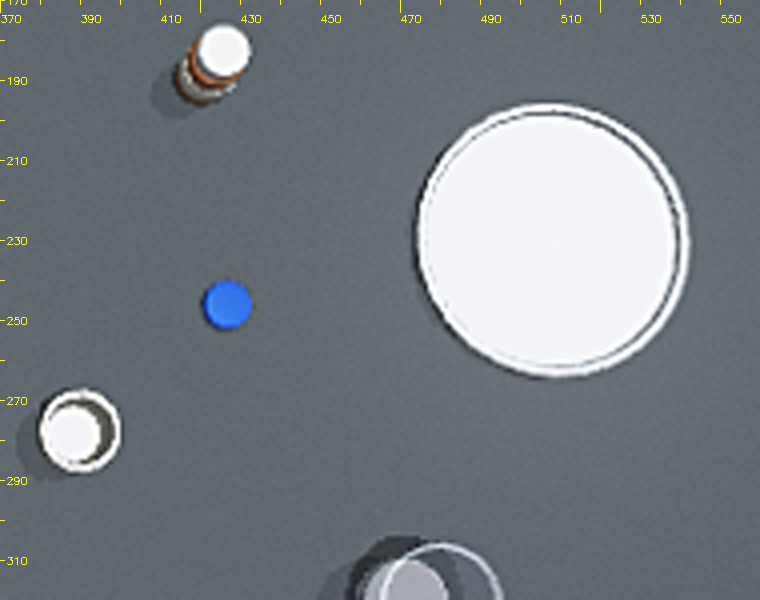

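View pics/s1.png

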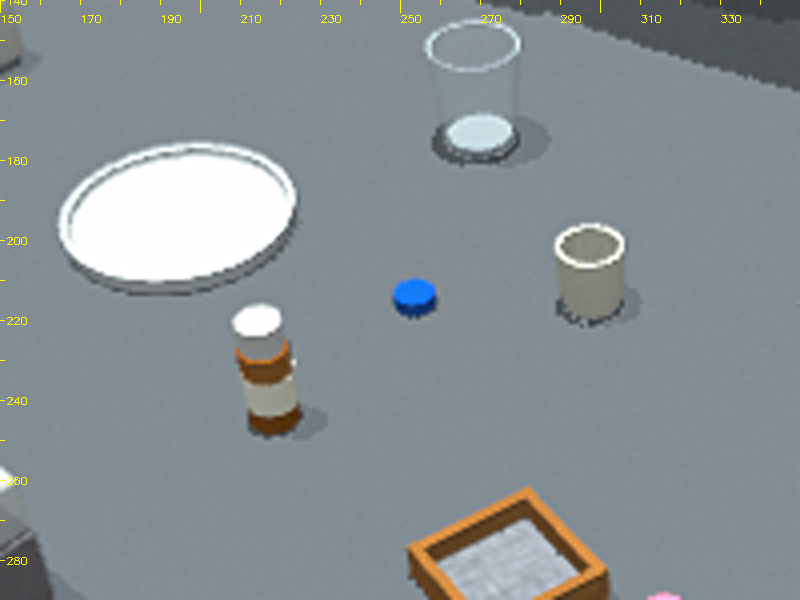

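View pics/s2.png

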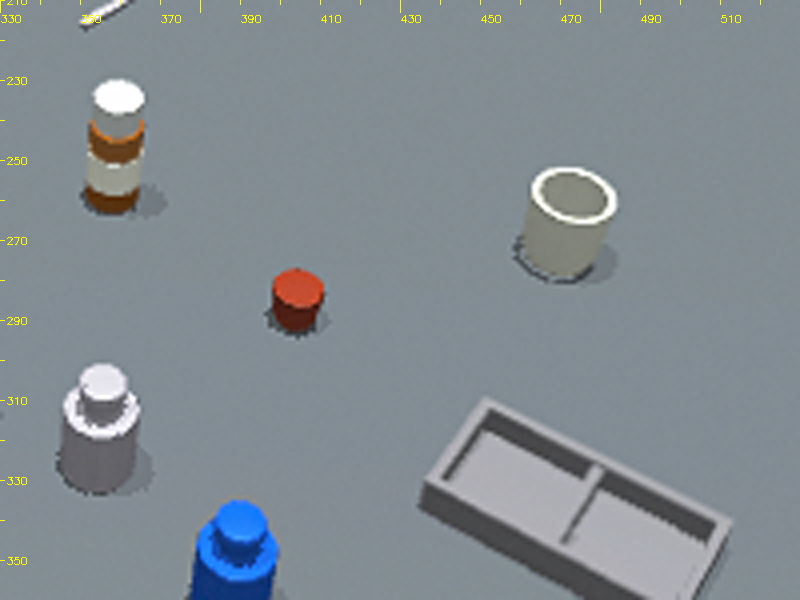

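```bash
cat > h.py <<'E'
from bench import telemetry, viewer, r
import cv2,numpy as np
from scipy.spatial.transform import Rotation as R
def ray(n,px,T=None):
    m=viewer.camera_model(n);K=np.array([[m['fx'],0,m['cx']],[0,m['fy'],m['cy']],[0,0,1]])
    u=cv2.undistortPoints(np.array([[px]],float),K,np.array(m['dist']))[0,0]
    if T is None: T=m['cam_to_world']
    else: T=T@m['mount']
    return T[:3,3],T[:3,:3]@np.array([u[0],u[1],1.])
def atz(n,px,z,T=None):
    o,d=ray(n,px,T);return (o+d*(z-o[2])/d[2])[:2]
def tool():
    s=telemetry.sense();T=np.eye(4);T[:3,:3]=R.from_euler('xyz',s['tcp_rot'],degrees=True).as_matrix();T[:3,3]=s['tool_pos'];return T
def cropw(im,x,y,w,h,k,n):
    o=cv2.resize(im[y:y+h,x:x+w],None,fx=k,fy=k,interpolation=cv2.INTER_CUBIC)
    for i in range(0,w,10):
        cv2.line(o,(i*k,0),(i*k,6),(0,255,255),1)
        if i%20==0: cv2.putText(o,str(x+i),(i*k,22),0,.35,(0,255,255),1)
    for i in range(0,h,10):
        cv2.line(o,(0,i*k),(6,i*k),(0,255,255),1)
        if i%20==0: cv2.putText(o,str(y+i),(6,i*k+4),0,.35,(0,255,255),1)
    cv2.imwrite(n,o)
E
python3 - <<'E'
from h import *
np.set_printoptions(precision=1,suppress=True)
P=dict(weight=((243.8,185.5),(355.8,305),58),vialN=((291,260.5),(359.5,234.3),70),vialF=((426,182.5),(214.5,219.5),70),
crL=((190.2,314.7),(473.5,258.8),42),crR=((390,277.8),(297.5,201.5),42),dish=((508.3,229.9),(194.5,193),12),beaker=((479.5,320.5),(268,151.5),70))
for k,(a,b,z) in P.items(): print(k,atz('top',a,z),atz('scene',b,z))
print('wbody',atz('top',(244.7,188),40))
for n,z,c in(('rack',20,[(129.5,226),(184.5,223.7),(185,253),(129.5,254.7)]),('case',20,[(320.5,161.5),(353.3,170),(345,204.3),(310.8,195.3)])):
    q=np.array([atz('top',p,z) for p in c]);print(n,q.tolist(),q.mean(0));e=np.diff(np.vstack([q,q[:1]]),axis=0);print(np.hypot(*e.T),np.degrees(np.arctan2(e[:,1],e[:,0])))
print('stopper',atz('top',(234,255),15),'bluecap',atz('top',(427,246),10),'pink',atz('top',(280.5,178),50),'blue',atz('top',(203,176),50),'pen',atz('top',(295,140),10),'spat',atz('top',(338,315),5))
E
```

```text
weight [621.7 169.9] [620.1 172.6]
vialN [469.3  77.5] [470.4  79.9]
vialF [ 616.4 -189.3] [ 614.5 -188.7]
crL [368.7 280.4] [368.5 282.9]
crR [ 432.9 -115.2] [ 433.  -113.1]
dish [ 526.5 -365.8] [ 528.4 -362. ]
beaker [ 345.9 -280.8] [ 344.8 -279.8]
wbody [620.5 170.8]
rack [[551.8540618936794, 413.2627888281672], [553.7259947248638, 298.2881124184206], [493.3984258815597, 296.9106634943117], [492.4599828559003, 412.26324451388814]] [522.9 355.2]
[115.   60.3 115.4  59.4] [ -89.1 -178.7   90.5    1. ]
case [[676.4918288615124, 16.856649344620855], [656.9167504812532, -50.196108343562535], [585.7491358347287, -31.19449301127633], [606.1009720014542, 38.228051396086926]] [631.3  -6.6]
[69.9 73.7 72.3 73.6] [-106.3  165.1   73.7  -16.9]
stopper [487.5 197.3] bluecap [ 497.4 -196.8] pink [636.8  97.3] blue [645.2 253.5] pen [726.7  69.3] spat [361.6 -11.6]
```

Chosen targets: the grey weight (not pink or blue), the two loose vials and the two crucibles. First reach is above the right crucible, turning the tool to yaw 0.

```bash
python3 -m inch '[[[39.3,-38.5,9.2],[0,0,0.2428],0.7],[[39.3,-38.5,9.2],[0,0,0.2428],0.7],[[39.3,-38.5,9.2],[0,0,0.2428],0.7],[[39.3,-38.5,9.2],[0,0,0.2428],0.7],[[39.3,-38.5,9.2],[0,0,0.2428],0.7],[[39.3,-38.5,9.2],[0,0,0.2428],0.7],[[39.3,-38.5,9.2],[0,0,0.2428],0.7],[[39.3,-38.5,9.2],[0,0,0.2428],0.7],[[39.3,-38.5,9.2],[0,0,0.2428],0.7],[[39.3,-38.5,9.2],[0,0,0.2428],0.7],[[39.3,-38.5,9.2],[0,0,0.2428],0.7],[[39.3,-38.5,9.2],[0,0,0.2428],0.7],[[39.3,-38.5,9.2],[0,0,0.2428],0.7],[[39.3,-38.5,9.2],[0,0,0.2428],0.7],[[39.3,-38.5,9.2],[0,0,0.2428],0.7],[[39.3,-38.5,9.2],[0,0,0.2428],0.7],[[39.3,-38.5,9.2],[0,0,0.2428],0.7]]' 30
cat >> h.py <<'E'
def go(x,y,z):
    T=tool();d=T[:3,:3].T@(np.array([x,y,z])-T[:3,3]);s=telemetry.sense()
    print('t',round(s['time'],2),'cm',np.round(d/10,2),'rot',np.round(s['tcp_rot'],1),'pos',np.round(s['tool_pos'],1),'gap',round(s['finger_gap'],1),'F',np.round(s['ft_force'],1))
E
python3 - <<'E'
from h import *
go(433,-114,20)
T=tool();im=viewer.snapshot('wrist');np.save('T1.npy',T);cv2.imwrite('pics/w1.png',im[:,:,::-1])
E
```

```text
time: 1.85
tool_pos: [433.0, -115.2, 150.5]
tcp_rot: [180.0, -0.0, -0.1]
ft_force: [-0.7, 1.1, 0.2]
finger_gap: 59.8
t 1.85 cm [-0.   -0.13 13.05] rot [ 1.8e+02 -0.0e+00 -1.0e-01] pos [ 433.  -115.2  150.5] gap 59.8 F [-0.7  1.1  0.2]
```

View pics/w1.png

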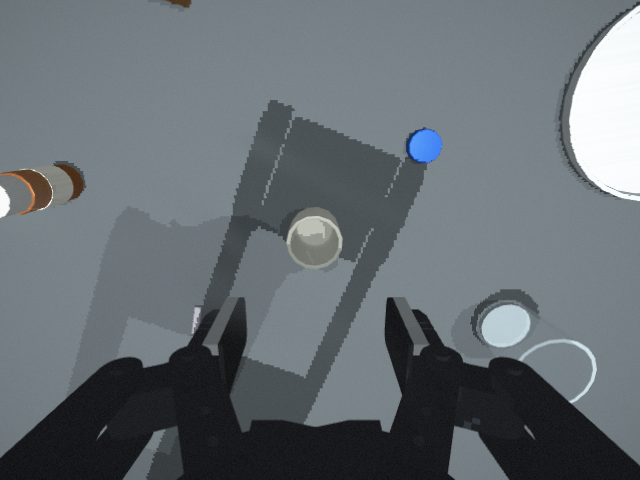

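The wrist view shows the crucible rim at about (315,242), between and ahead of the jaws. The blue cap is at (425,146) and the beaker at (530,345), both clear.

Run:
```python
from h import *
T=np.load('T1.npy');print(atz('wrist',(315,241),42,T), 'beaker rim',atz('wrist',(558,370),70,T),'base',atz('wrist',(505,325),0,T))
```

```text
[ 434.19799078 -114.91604493] beaker rim [ 348.30081098 -284.01533993] base [ 341.97529702 -283.42486697]
```

```bash
python3 -m inch '[[[0,-0.07,5],[0,0,0],0.7],[[0,-0.07,9],[0,0,0],0.7],[[0,-0.07,11.5],[0,0,0],0.7],[[0,-0.07,12.8],[0,0,0],0.7],[[0,-0.07,12.8],[0,0,0],0.7],[[0,-0.07,12.8],[0,0,0],0.4],[[0,-0.07,12.8],[0,0,0],0.4],[[0,-0.07,12.8],[0,0,0],0.4],[[0,-0.07,12.8],[0,0,0],0.4],[[0,-0.07,12.8],[0,0,0],0.4],[[0,-0.07,12.8],[0,0,0],0.4],[[0,-0.07,12.8],[0,0,0],0.4],[[0,-0.07,12.8],[0,0,0],0.4]]' 30
```

```text
time: 3.2
tool_pos: [434.8, -114.2, 24.1]
tcp_rot: [179.9, -0.2, 0.0]
ft_force: [-0.6, -0.9, 6.9]
finger_gap: 39.0
```

```bash
python3 -m inch '[[[0,0,0],[0,0,0],0.3],[[0,0,-1],[0,0,0],0.3],[[0,0,-3],[0,0,0],0.3],[[0,0,-7],[0,0,0],0.3],[[0,0,-10],[0,0,0],0.3],[[0,0,-10],[0,0,0],0.3],[[0,0,-10],[0,0,0],0.3]]' 30
python3 - <<'E'
from h import *
go(527,-339,30)
cv2.imwrite('pics/w2.png',viewer.snapshot('wrist')[:,:,::-1])
E
```

```text
time: 3.9
tool_pos: [433.9, -113.7, 123.7]
tcp_rot: [179.9, -0.1, 0.0]
ft_force: [-0.4, -0.1, -0.9]
finger_gap: 38.5
t 3.9 cm [ 9.28 22.52  9.41] rot [ 1.799e+02 -1.000e-01  0.000e+00] pos [ 433.9 -113.7  123.7] gap 38.5 F [-0.4 -0.1 -0.9]
```

View pics/w2.png

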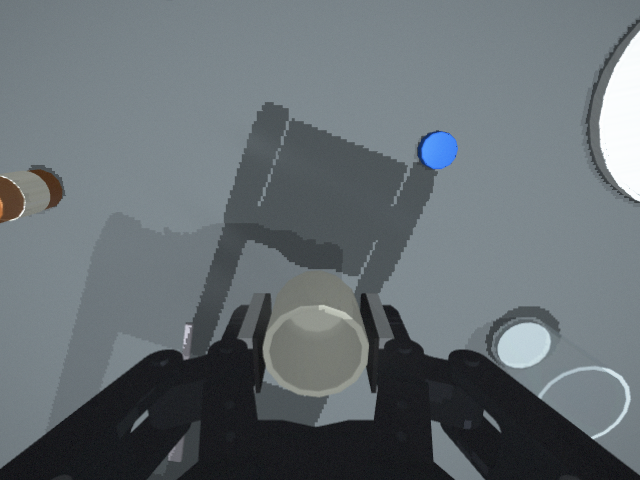

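```bash
python3 -m inch '[[[12.1,25,0],[0,0,0],0.3],[[12.1,25,0],[0,0,0],0.3],[[12.1,25,0],[0,0,0],0.3],[[12.1,25,0],[0,0,0],0.3],[[12.1,25,0],[0,0,0],0.3],[[12.1,25,0],[0,0,0],0.3],[[12.1,25,0],[0,0,0],0.3],[[12.1,25,0],[0,0,0],0.3],[[12.1,25,4],[0,0,0],0.3],[[12.1,25,7],[0,0,0],0.3],[[12.1,25,8.5],[0,0,0],0.3],[[12.1,25,8.7],[0,0,0],0.3],[[12.1,25,8.7],[0,0,0],0.3],[[12.1,25,8.7],[0,0,0],0.3]]' 30
python3 - <<'E'
from h import *
go(555,-364,30)
cv2.imwrite('pics/w3.png',viewer.snapshot('wrist')[:,:,::-1])
cropw(viewer.snapshot('scene')[:,:,::-1],130,100,200,150,4,'pics/s3.png')
E
```

```text
time: 5.35
tool_pos: [555.4, -364.1, 37.6]
tcp_rot: [179.9, -0.1, 0.0]
ft_force: [-0.1, -0.1, -0.4]
finger_gap: 38.7
t 5.35 cm [-0.04 -0.01  0.76] rot [ 1.799e+02 -1.000e-01  0.000e+00] pos [ 555.4 -364.1   37.6] gap 38.7 F [-0.1 -0.1 -0.4]
```

View pics/w3.png

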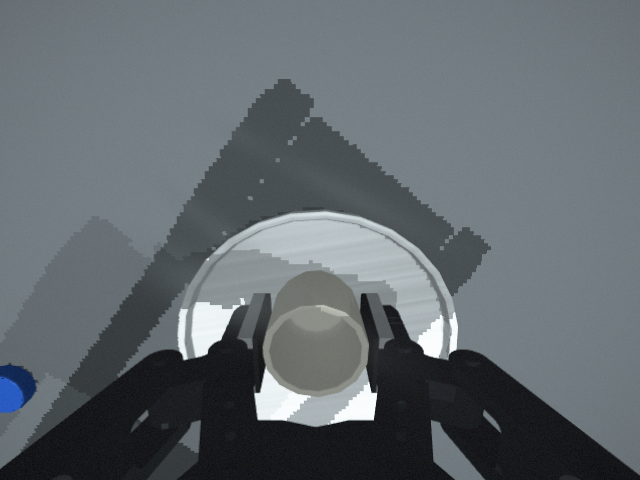

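View pics/s3.png

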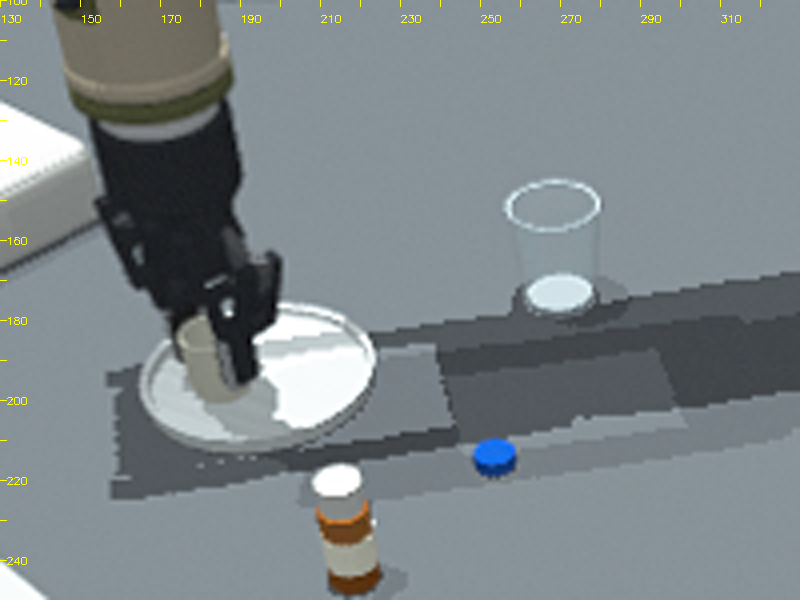

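The crucible is held upright over the dish; the dish rim spans x 180–457, centred on the jaws. Next I lower in small steps.

```bash
python3 -m inch '[[[0,0,0.4],[0,0,0],0.3],[[0,0,0.7],[0,0,0],0.3],[[0,0,0.85],[0,0,0],0.3],[[0,0,0.95],[0,0,0],0.3],[[0,0,0.95],[0,0,0],0.3]]' 30
python3 - <<'E'
from h import *
T=tool();T[:3,3]=[555.4,-364.1,37.6];print(atz('wrist',(316,212),12,T))
go(555,-364,28)
E
```

```text
time: 5.95
tool_pos: [555.0, -364.1, 29.0]
tcp_rot: [179.9, -0.1, 0.0]
ft_force: [-7.8, 6.2, 22.7]
finger_gap: 39.0
[ 596.8013947  -364.19522279]
t 5.95 cm [ 0.   -0.01  0.1 ] rot [ 1.799e+02 -1.000e-01  0.000e+00] pos [ 555.  -364.1   29. ] gap 39.0 F [-7.8  6.2 22.7]
```

Contact made at 29 mm. Now I release and lift away.

```bash
python3 -m inch '[[[0,0,-0.06],[0,0,0],0.47],[[0,0,-0.06],[0,0,0],0.52],[[0,0,-0.06],[0,0,0],0.6],[[0,0,-0.06],[0,0,0],0.62],[[0,0,-1],[0,0,0],0.62],[[0,0,-4],[0,0,0],0.62],[[0,0,-9],[0,0,0],0.65],[[0,0,-12],[0,0,0],0.7],[[0,0,-12],[0,0,0],0.7]]' 30
python3 - <<'E'
from h import *
cv2.imwrite('pics/w4.png',viewer.snapshot('wrist')[:,:,::-1])
go(615.5,-189,150);np.save('T1.npy',tool())
E
```

```text
time: 6.85
tool_pos: [557.4, -365.9, 153.9]
tcp_rot: [179.6, -0.5, 0.0]
ft_force: [0.9, -0.3, 0.3]
finger_gap: 59.9
t 6.9 cm [ 5.94e+00 -1.76e+01  1.00e-02] rot [179.7  -0.3   0. ] pos [ 556.2 -365.   150.5] gap 59.9 F [ 0.5  0.6 -0.4]
```

View pics/w4.png

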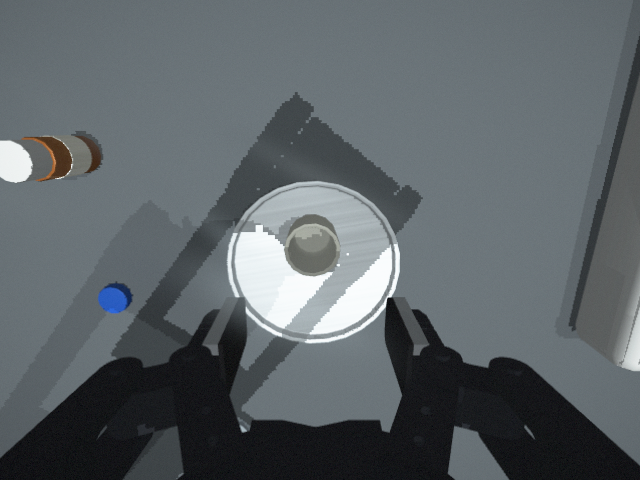

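Crucible 1 stands upright in the dish (rim at 312,250). Next is the far vial.

```bash
python3 -m inch '[[[6.0,-17.5,0],[0,0,0],0.7],[[6.0,-17.5,0],[0,0,0],0.7],[[6.0,-17.5,0],[0,0,0],0.7],[[6.0,-17.5,0],[0,0,0],0.7],[[6.0,-17.5,0],[0,0,0],0.7],[[6.0,-17.5,0],[0,0,0],0.7],[[6.0,-17.5,0],[0,0,0],0.7],[[6.0,-17.5,0],[0,0,0],0.7]]' 30
python3 - <<'E'
from h import *
np.save('T1.npy',tool());cv2.imwrite('pics/w5.png',viewer.snapshot('wrist')[:,:,::-1])
go(615.5,-189,29)
E
```

```text
time: 7.7
tool_pos: [613.6, -189.8, 145.4]
tcp_rot: [-180.0, 0.0, -0.1]
ft_force: [0.5, -0.4, 0.2]
finger_gap: 59.8
t 7.75 cm [ 0.19 -0.08 11.65] rot [-1.8e+02  0.0e+00 -1.0e-01] pos [ 613.7 -189.8  145.5] gap 59.6 F [ 0.1 -0.3  0.8]
```

View pics/w5.png

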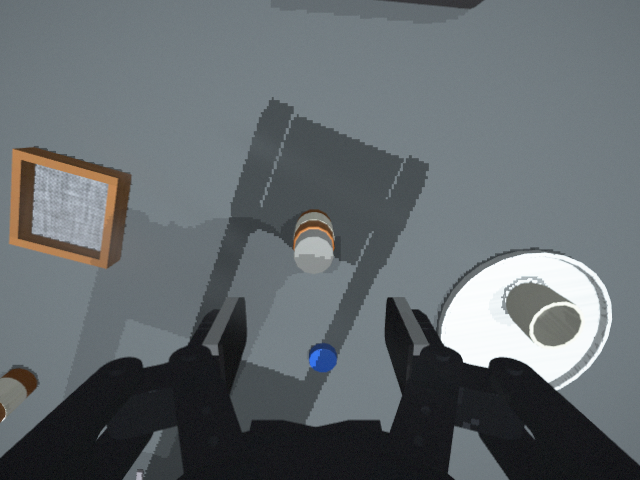

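The vial cap is at (314,253), ahead of the jaws; the case corners are also in view.

```bash
python3 - <<'E'
from h import *
T=np.load('T1.npy');print(atz('wrist',(314,253),70,T))
q=np.array([atz('wrist',p,20,T) for p in((13,150),(131,174),(106,268),(10,245))]);print(q,q.mean(0))
E
python3 -m inch '[[[0.15,-0.08,5],[0,0,0],0.7],[[0.15,-0.08,8.5],[0,0,0],0.7],[[0.15,-0.08,11],[0,0,0],0.7],[[0.15,-0.08,11.65],[0,0,0],0.7],[[0.15,-0.08,11.65],[0,0,0],0.7],[[0.15,-0.08,11.65],[0,0,0],0.3],[[0.15,-0.08,11.65],[0,0,0],0.2],[[0.15,-0.08,11.65],[0,0,0],0.2],[[0.15,-0.08,11.65],[0,0,0],0.2],[[0.15,-0.08,11.65],[0,0,0],0.2],[[0.15,-0.08,11.65],[0,0,0],0.2],[[0.15,-0.08,11.65],[0,0,0],0.2],[[0.15,-0.08,11.65],[0,0,0],0.2]]' 30
```

```text
[ 617.64815179 -188.82895861]
[[675.7286918   18.75821049]
 [659.25672006 -59.70545931]
 [587.95243941 -29.34686767]
 [606.69240931  38.79824529]] [632.40756514  -7.8739678 ]
time: 9.05
tool_pos: [617.4, -188.5, 31.9]
tcp_rot: [179.9, -0.2, 0.0]
ft_force: [0.1, -0.6, 6.8]
finger_gap: 27.3
```

```bash
python3 -m inch '[[[0,0,-1],[0,0,0],0.2],[[0,0,-4],[0,0,0],0.2],[[0,0,-9],[0,0,0],0.2],[[0,0,-9],[0,0,0],0.2],[[-9.4,-57.1,-9],[0,0,-1.571],0.2],[[-9.4,-57.1,-9],[0,0,-1.571],0.2],[[-9.4,-57.1,-9],[0,0,-1.571],0.2],[[-9.4,-57.1,-9],[0,0,-1.571],0.2],[[-9.4,-57.1,-9],[0,0,-1.571],0.2],[[-9.4,-57.1,-9],[0,0,-1.571],0.2],[[-9.4,-57.1,-9],[0,0,-1.571],0.2],[[-9.4,-57.1,-9],[0,0,-1.571],0.2],[[-9.4,-57.1,-9],[0,0,-1.571],0.2],[[-9.4,-57.1,-9],[0,0,-1.571],0.2],[[-9.4,-57.1,-9],[0,0,-1.571],0.2],[[-9.4,-57.1,-9],[0,0,-1.571],0.2],[[-9.4,-57.1,-9],[0,0,-1.571],0.2],[[-9.4,-57.1,-9],[0,0,-1.571],0.2],[[-9.4,-57.1,-9],[0,0,-1.571],0.2]]' 30
python3 - <<'E'
from h import *
np.save('T1.npy',tool());cv2.imwrite('pics/w6.png',viewer.snapshot('wrist')[:,:,::-1])
go(523,383,40)
E
```

```text
time: 10.95
tool_pos: [522.1, 382.4, 119.6]
tcp_rot: [180.0, 0.0, 90.0]
ft_force: [1.0, -0.7, 0.1]
finger_gap: 26.9
t 11.0 cm [0.09 0.08 7.96] rot [180.    0.   89.9] pos [522.2 382.1 119.6] gap 27.1 F [ 0.5  0.2 -0.5]
```

View pics/w6.png

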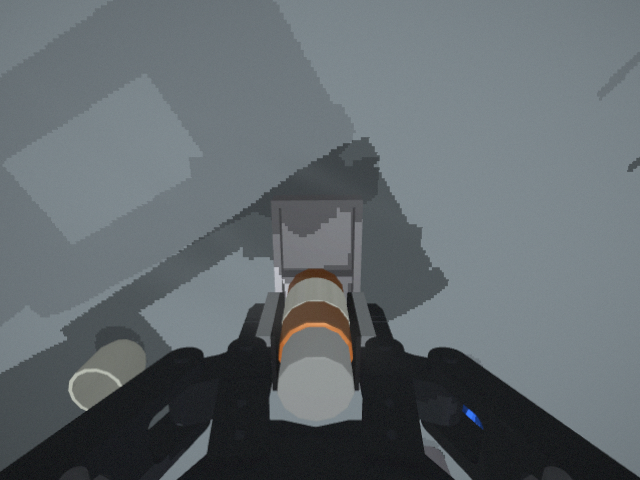

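Run:
```python
from h import *
T=np.load('T1.npy')
for p in((272,201),(362,201),(282,272),(353,272)):print(atz('wrist',p,20,T))
```

```text
[494.14180396 413.6686465 ]
[552.74478525 413.61845465]
[499.19729354 363.7253025 ]
[548.4340083  363.68830256]
```

```bash
python3 -m inch '[[[0.1,0.1,4],[0,0,0],0.2],[[0.1,0.1,7],[0,0,0],0.2],[[0.1,0.1,8],[0,0,0],0.2],[[0.1,0.1,8.2],[0,0,0],0.2],[[0.1,0.1,8.35],[0,0,0],0.2],[[0.1,0.1,8.4],[0,0,0],0.2],[[0.1,0.1,8.4],[0,0,0],0.2]]' 30
```

```text
time: 11.7
tool_pos: [523.3, 384.3, 36.2]
tcp_rot: [179.9, -0.0, 90.0]
ft_force: [0.1, 0.8, 0.3]
finger_gap: 27.0
```

```bash
python3 -m inch '[[[0,-0.03,0.1],[0,0,0],0.2],[[0,-0.03,0.2],[0,0,0],0.2],[[0,0,0.2],[0,0,0],0.2]]' 30
```

```text
time: 12.0
tool_pos: [523.3, 384.6, 35.7]
tcp_rot: [179.9, -0.0, 90.0]
ft_force: [-6.7, -4.2, 13.5]
finger_gap: 27.3
```

```bash
python3 -m inch '[[[0,0,-0.05],[0,0,0],0.34],[[0,0,-0.05],[0,0,0],0.38],[[0,0,-0.05],[0,0,0],0.45],[[0,0,-0.05],[0,0,0],0.5],[[0,0,-0.05],[0,0,0],0.5],[[0,0,-2],[0,0,0],0.5],[[0,0,-6],[0,0,0],0.6],[[0,0,-11],[0,0,0],0.7],[[0,0,-11],[0,0,0],0.7],[[0,0,-11],[0,0,0],0.7]]' 30
python3 - <<'E'
from h import *
cv2.imwrite('pics/w7.png',viewer.snapshot('wrist')[:,:,::-1])
go(620.7,171,145)
E
```

```text
time: 13.0
tool_pos: [524.1, 385.2, 145.9]
tcp_rot: [179.8, -0.1, 90.0]
ft_force: [0.2, -0.3, -1.2]
finger_gap: 59.9
t 13.05 cm [-21.34   9.78  -0.14] rot [180.  -0.  90.] pos [522.9 384.4 143.6] gap 59.8 F [-0.3  0.4 -1.5]
```

View pics/w7.png

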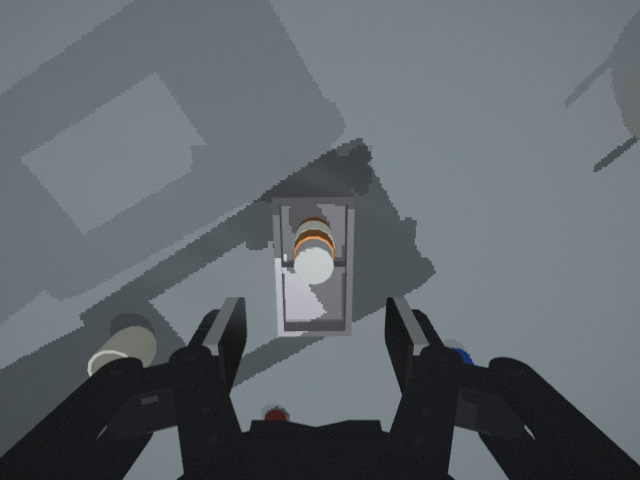

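The first vial stands upright in the +y bay (cap at 314,265). Next, the weight.

```bash
python3 -m inch '[[[-21.3,9.8,0],[0,0,0],0.7],[[-21.3,9.8,0],[0,0,0],0.7],[[-21.3,9.8,0],[0,0,0],0.7],[[-21.3,9.8,0],[0,0,0],0.7],[[-21.3,9.8,0],[0,0,0],0.7],[[-21.3,9.8,0],[0,0,0],0.7],[[-21.3,9.8,0],[0,0,0],0.7],[[-21.3,9.8,0],[0,0,0],0.7],[[-21.3,9.8,0],[0,0,0],0.7]]' 60
python3 - <<'E'
from h import *
np.save('T1.npy',tool());cv2.imwrite('pics/w8.png',viewer.snapshot('wrist')[:,:,::-1])
go(620.7,171,26)
E
```

```text
time: 13.95
tool_pos: [619.8, 172.6, 142.5]
tcp_rot: [-179.9, -0.0, 90.1]
ft_force: [-1.0, -0.0, -0.4]
finger_gap: 59.7
t 14.0 cm [-0.17  0.08 11.68] rot [-180.    -0.    90.1] pos [620.  172.6 142.8] gap 59.5 F [0.2 1.  0.3]
```

View pics/w8.png

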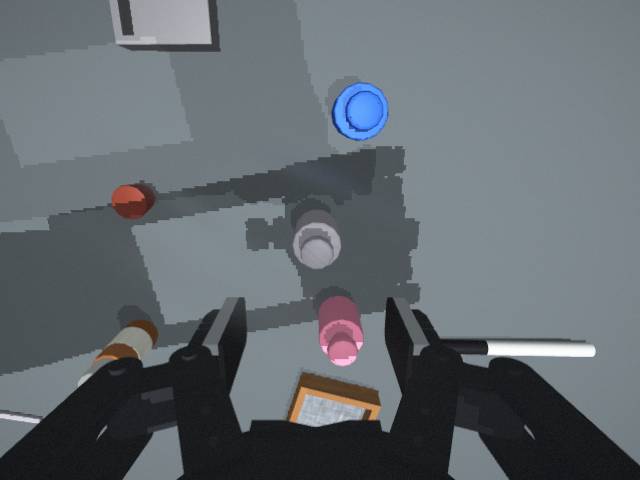

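The grey weight's knob is at (317,252), with pink behind at (342,350) and blue at (362,110), both clear of the jaws.

```bash
python3 - <<'E'
from h import *
T=np.load('T1.npy');print(atz('wrist',(317,252),58,T))
E
python3 -m inch '[[[-0.15,0.08,5],[0,0,0],0.7],[[-0.15,0.08,8.5],[0,0,0],0.7],[[-0.15,0.08,11],[0,0,0],0.7],[[-0.15,0.08,11.6],[0,0,0],0.7],[[-0.15,0.08,11.6],[0,0,0],0.7],[[-0.15,0.08,11.6],[0,0,0],0.4],[[-0.15,0.08,11.6],[0,0,0],0.25],[[-0.15,0.08,11.6],[0,0,0],0.25],[[-0.15,0.08,11.6],[0,0,0],0.25],[[-0.15,0.08,11.6],[0,0,0],0.25],[[-0.15,0.08,11.6],[0,0,0],0.25],[[-0.15,0.08,11.6],[0,0,0],0.25]]' 60
```

```text
[621.04907753 174.0402105 ]
time: 15.2
tool_pos: [623.3, 170.4, 30.2]
tcp_rot: [179.8, -0.1, 90.0]
ft_force: [-1.4, 0.6, 6.3]
finger_gap: 32.3
```

```bash
python3 -m inch '[[[0,0,-0.5],[0,0,0],0.25],[[0,0,-2],[0,0,0],0.25],[[0,0,-5],[0,0,0],0.25],[[0,0,-9],[0,0,0],0.25],[[0,0,-10],[0,0,0],0.25],[[-17.8,0.9,-10],[0,0,0],0.25],[[-17.8,0.9,-10],[0,0,0],0.25],[[-17.8,0.9,-10],[0,0,0],0.25],[[-17.8,0.9,-10],[0,0,0],0.25],[[-17.8,0.9,-10],[0,0,0],0.25],[[-17.8,0.9,-10],[0,0,0],0.25],[[-17.8,0.9,-10],[0,0,0],0.25],[[-17.8,0.9,-10],[0,0,0],0.25]]' 60
python3 - <<'E'
from h import *
np.save('T1.npy',tool());cv2.imwrite('pics/w9.png',viewer.snapshot('wrist')[:,:,::-1])
go(631.8,-8,40)
E
```

```text
time: 16.5
tool_pos: [630.4, -6.9, 127.1]
tcp_rot: [-180.0, -0.0, 90.1]
ft_force: [0.5, 1.2, -2.7]
finger_gap: 32.0
t 16.55 cm [-0.11  0.14  8.72] rot [-180.    -0.    90.1] pos [630.5  -6.9 127.2] gap 31.6 F [ 0.2 -0.  -2.7]
```

View pics/w9.png

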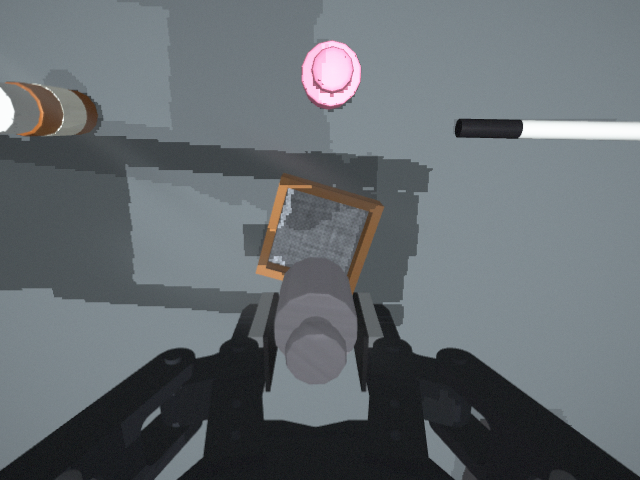

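The weight is upright in the jaws above the case (case corners at 285,178 / 382,206 / 258,272). Lowering.

```bash
python3 -m inch '[[[-0.1,0.14,4],[0,0,0],0.25],[[-0.1,0.14,7],[0,0,0],0.25],[[-0.1,0.14,8.5],[0,0,0],0.25],[[-0.1,0.14,9],[0,0,0],0.25],[[-0.1,0.14,9.1],[0,0,0],0.25],[[-0.1,0.14,9.1],[0,0,0],0.25],[[-0.1,0.14,9.1],[0,0,0],0.25]]' 60
```

```text
time: 17.25
tool_pos: [632.8, -9.1, 37.3]
tcp_rot: [179.9, 0.0, 90.0]
ft_force: [-0.0, 0.2, -3.1]
finger_gap: 32.0
```

```bash
python3 -m inch '[[[0.1,0,0.1],[0,0,0],0.25],[[0.1,0,0.2],[0,0,0],0.25],[[0.1,0,0.3],[0,0,0],0.25],[[0.1,0,0.3],[0,0,0],0.25]]' 60
```

```text
time: 17.65
tool_pos: [632.8, -8.3, 36.1]
tcp_rot: [179.9, 0.0, 90.0]
ft_force: [-8.9, 1.3, 14.7]
finger_gap: 32.3
```

```bash
python3 -m inch '[[[0,0,-0.05],[0,0,0],0.4],[[0,0,-0.05],[0,0,0],0.44],[[0,0,-0.05],[0,0,0],0.5],[[0,0,-0.05],[0,0,0],0.55],[[0,0,-0.05],[0,0,0],0.55],[[0,0,-2],[0,0,0],0.55],[[0,0,-6],[0,0,0],0.6],[[0,0,-11],[0,0,0],0.7],[[0,0,-11],[0,0,0],0.7],[[0,0,-11],[0,0,0],0.7]]' 30
python3 - <<'E'
from h import *
np.save('T1.npy',tool());cv2.imwrite('pics/w10.png',viewer.snapshot('wrist')[:,:,::-1])
go(470,78.5,145)
E
```

```text
time: 18.65
tool_pos: [633.5, -8.3, 145.7]
tcp_rot: [179.7, 0.0, 90.0]
ft_force: [0.0, -0.8, -0.9]
finger_gap: 59.5
t 18.7 cm [  8.67 -16.21  -0.17] rot [180.   0.  90.] pos [632.1  -8.2 143.4] gap 59.9 F [ 0.1  0.5 -0.9]
```

View pics/w10.png

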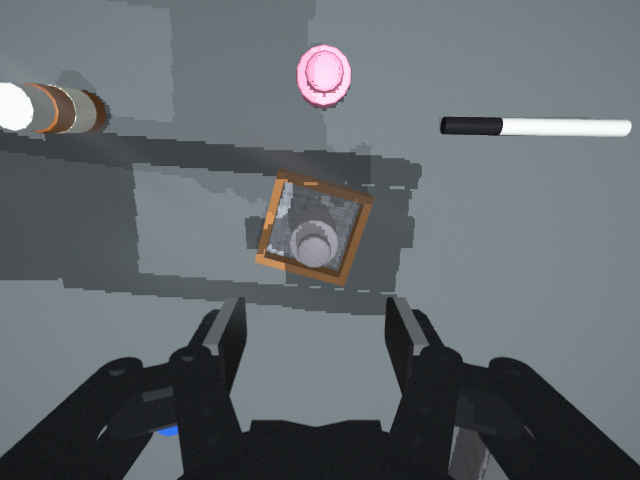

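The weight stands in the case (knob at 315,250). Now the near vial.

```bash
python3 -m inch '[[[8.7,-16.2,0],[0,0,0],0.7],[[8.7,-16.2,0],[0,0,0],0.7],[[8.7,-16.2,0],[0,0,0],0.7],[[8.7,-16.2,0],[0,0,0],0.7],[[8.7,-16.2,0],[0,0,0],0.7],[[8.7,-16.2,0],[0,0,0],0.7],[[8.7,-16.2,0],[0,0,0],0.7],[[8.7,-16.2,0],[0,0,0],0.7],[[8.7,-16.2,0],[0,0,0],0.7]]' 30
python3 - <<'E'
from h import *
T=np.load('T1.npy');print('weight',atz('wrist',(315,250),64,T))
np.save('T1.npy',tool());cv2.imwrite('pics/w11.png',viewer.snapshot('wrist')[:,:,::-1])
go(470,78.5,29)
E
```

```text
time: 19.6
tool_pos: [470.5, 78.3, 143.1]
tcp_rot: [-180.0, 0.0, 90.0]
ft_force: [0.2, -0.1, -0.4]
finger_gap: 59.8
weight [633.96120604  -4.5818544 ]
t 19.65 cm [ 1.000e-02 -4.000e-02  1.141e+01] rot [-180.    0.   90.] pos [470.4  78.4 143.1] gap 60.1 F [-0.2  0.4  0.3]
```

View pics/w11.png

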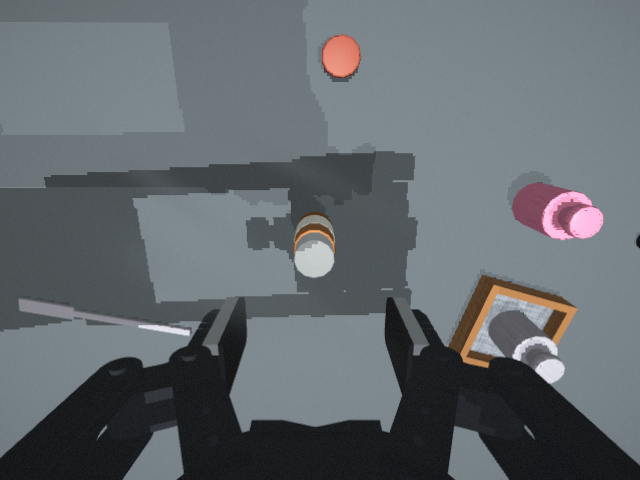

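The vial cap (315,256) is aligned with the jaws. Grasping.

```bash
python3 -m inch '[[[0.05,0,5],[0,0,0],0.7],[[0.05,0,8.5],[0,0,0],0.7],[[0.05,0,11],[0,0,0],0.7],[[0.05,0,11.4],[0,0,0],0.7],[[0.05,0,11.4],[0,0,0],0.7],[[0.05,0,11.4],[0,0,0],0.3],[[0.05,0,11.4],[0,0,0],0.2],[[0.05,0,11.4],[0,0,0],0.2],[[0.05,0,11.4],[0,0,0],0.2],[[0.05,0,11.4],[0,0,0],0.2],[[0.05,0,11.4],[0,0,0],0.2],[[0.05,0,11.4],[0,0,0],0.2],[[0.05,0,11.4],[0,0,0],0.2]]' 30
```

```text
time: 20.95
tool_pos: [471.6, 79.4, 31.3]
tcp_rot: [179.8, -0.0, 90.0]
ft_force: [-1.3, -1.2, 6.1]
finger_gap: 27.5
```

```bash
python3 -m inch '[[[0,0,-1],[0,0,0],0.2],[[0,0,-4],[0,0,0],0.2],[[0,0,-9],[0,0,0],0.2],[[0,0,-10],[0,0,0],0.2],[[24.9,5.2,-10],[0,0,0],0.2],[[24.9,5.2,-10],[0,0,0],0.2],[[24.9,5.2,-10],[0,0,0],0.2],[[24.9,5.2,-10],[0,0,0],0.2],[[24.9,5.2,-10],[0,0,0],0.2],[[24.9,5.2,-10],[0,0,0],0.2],[[24.9,5.2,-10],[0,0,0],0.2],[[24.9,5.2,-10],[0,0,0],0.2],[[24.9,5.2,-10],[0,0,0],0.2]]' 30
python3 - <<'E'
from h import *
np.save('T1.npy',tool());cv2.imwrite('pics/w12.png',viewer.snapshot('wrist')[:,:,::-1])
go(523.3,328.5,36)
E
```

```text
time: 22.25
tool_pos: [522.0, 327.0, 129.6]
tcp_rot: [180.0, 0.0, 89.9]
ft_force: [-0.4, -1.3, -0.6]
finger_gap: 27.1
t 22.3 cm [0.15 0.12 9.37] rot [180.    0.   89.9] pos [522.1 327.  129.7] gap 27.4 F [ 0.1  0.1 -0.9]
```

View pics/w12.png

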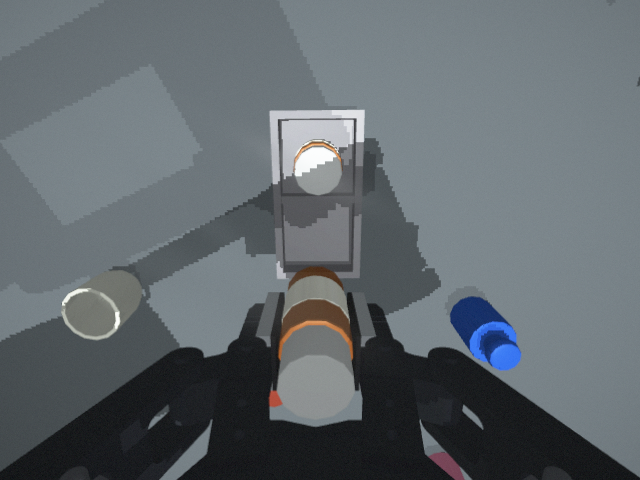

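Run:
```python
from h import *
T=np.load('T1.npy')
for p in((271,111),(364,110),(277,278),(360,278)):print(atz('wrist',p,20,T))
print('vial',atz('wrist',(318,169),75,T),'crL',atz('wrist',(91,314),42,T))
```

```text
[494.39335574 413.72472674]
[552.96533564 414.22751026]
[494.28131096 299.4185678 ]
[554.64606706 299.34781218]
vial [523.67800821 383.90450456] crL [369.08677306 282.59574615]
```

```bash
python3 -m inch '[[[0.15,0.14,4],[0,0,0],0.2],[[0.15,0.14,7.5],[0,0,0],0.2],[[0.15,0.14,9],[0,0,0],0.2],[[0.15,0.14,9.3],[0,0,0],0.2],[[0.15,0.14,9.4],[0,0,0],0.2],[[0.15,0.14,9.5],[0,0,0],0.2],[[0.15,0.14,9.55],[0,0,0],0.2],[[0.15,0.14,9.55],[0,0,0],0.2]]' 30
```

```text
time: 23.1
tool_pos: [523.9, 330.0, 34.7]
tcp_rot: [179.9, -0.0, 90.0]
ft_force: [0.1, -0.8, 0.6]
finger_gap: 27.5
```

```bash
python3 -m inch '[[[0,0,0.08],[0,0,0],0.2],[[0,0,0.16],[0,0,0],0.2],[[0,0,0.2],[0,0,0],0.2],[[0,0,0.2],[0,0,0],0.2]]' 30
```

```text
time: 23.5
tool_pos: [524.0, 330.1, 34.6]
tcp_rot: [179.9, -0.0, 90.0]
ft_force: [-7.8, -4.8, 18.0]
finger_gap: 27.0
```

```bash
python3 -m inch '[[[0,0,-0.05],[0,0,0],0.34],[[0,0,-0.05],[0,0,0],0.38],[[0,0,-0.05],[0,0,0],0.45],[[0,0,-0.05],[0,0,0],0.5],[[0,0,-0.05],[0,0,0],0.5],[[0,0,-2],[0,0,0],0.5],[[0,0,-6],[0,0,0],0.6],[[0,0,-11],[0,0,0],0.7],[[0,0,-11],[0,0,0],0.7],[[0,0,-11],[0,0,0],0.7]]' 30
python3 - <<'E'
from h import *
np.save('T1.npy',tool());cv2.imwrite('pics/w13.png',viewer.snapshot('wrist')[:,:,::-1])
go(368.8,282,145)
E
```

```text
time: 24.5
tool_pos: [524.7, 330.5, 144.1]
tcp_rot: [179.8, -0.1, 90.0]
ft_force: [-0.3, -0.4, -0.2]
finger_gap: 59.6
t 24.55 cm [ -4.78 -15.46  -0.32] rot [180.  -0.  90.] pos [523.4 329.9 141.9] gap 59.8 F [-0.  -1.1 -0.8]
```

View pics/w13.png

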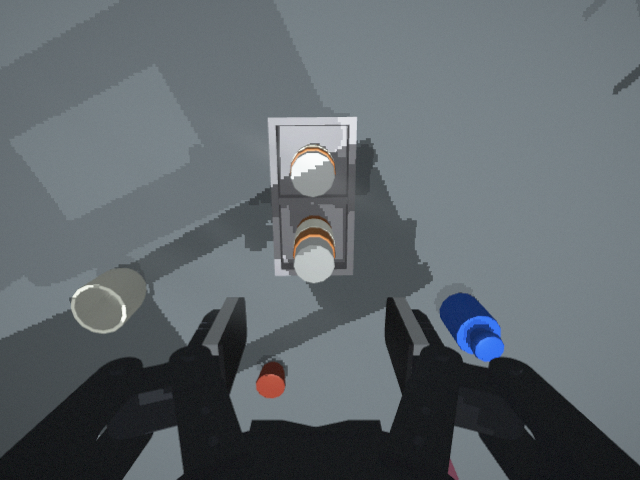

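Both vials are upright, one per bay (caps at 313,173 and 315,263). Next the left crucible.

```bash
python3 -m inch '[[[-4.8,-15.5,0],[0,0,0],0.7],[[-4.8,-15.5,0],[0,0,0],0.7],[[-4.8,-15.5,0],[0,0,0],0.7],[[-4.8,-15.5,0],[0,0,0],0.7],[[-4.8,-15.5,0],[0,0,0],0.7],[[-4.8,-15.5,0],[0,0,0],0.7],[[-4.8,-15.5,0],[0,0,0],0.7],[[-4.8,-15.5,0],[0,0,0],0.7]]' 30
python3 - <<'E'
from h import *
np.save('T1.npy',tool());cv2.imwrite('pics/w14.png',viewer.snapshot('wrist')[:,:,::-1])
go(368.8,282,22)
E
```

```text
time: 25.35
tool_pos: [369.2, 281.9, 141.7]
tcp_rot: [-180.0, 0.0, 90.0]
ft_force: [0.6, 0.2, -0.4]
finger_gap: 59.8
t 25.4 cm [ 1.000e-02 -2.000e-02  1.197e+01] rot [-180.    0.   90.] pos [369.1 281.9 141.7] gap 59.8 F [ 0.5  0.1 -0.1]
```

View pics/w14.png

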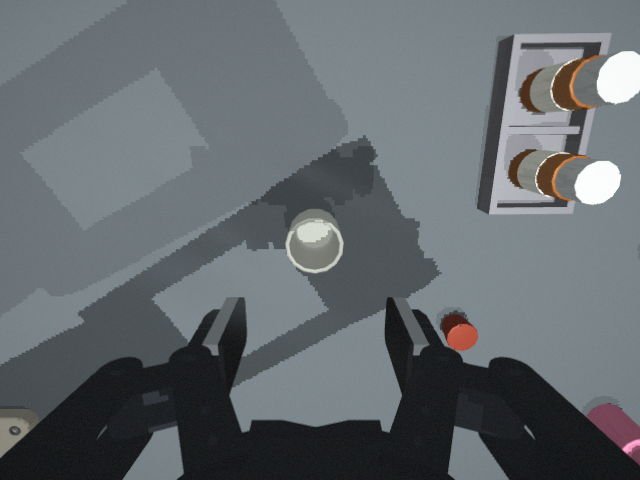

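The crucible rim (315,244) is aligned.

```bash
python3 -m inch '[[[0,0,5],[0,0,0],0.7],[[0,0,9],[0,0,0],0.7],[[0,0,11.3],[0,0,0],0.7],[[0,0,12],[0,0,0],0.7],[[0,0,12],[0,0,0],0.7],[[0,0,12],[0,0,0],0.4],[[0,0,12],[0,0,0],0.3],[[0,0,12],[0,0,0],0.3],[[0,0,12],[0,0,0],0.3],[[0,0,12],[0,0,0],0.3],[[0,0,12],[0,0,0],0.3],[[0,0,12],[0,0,0],0.3],[[0,0,-0],[0,0,0],0.3],[[0,0,1],[0,0,0],0.3],[[0,0,1],[0,0,0],0.3]]' 30
```

```text
time: 26.9
tool_pos: [371.8, 283.9, 138.9]
tcp_rot: [179.5, -0.3, 90.0]
ft_force: [1.5, 0.0, 0.8]
finger_gap: 38.7
```

```bash
python3 -m inch '[[[-64.6,13,0],[0,0,1.571],0.3],[[-64.6,13,0],[0,0,1.571],0.3],[[-64.6,13,0],[0,0,1.571],0.3],[[-64.6,13,0],[0,0,1.571],0.3],[[-64.6,13,0],[0,0,1.571],0.3],[[-64.6,13,0],[0,0,1.571],0.3],[[-64.6,13,0],[0,0,1.571],0.3],[[-64.6,13,0],[0,0,1.571],0.3],[[-64.6,13,0],[0,0,1.571],0.3],[[-64.6,13,0],[0,0,1.571],0.3],[[-64.6,13,0],[0,0,1.571],0.3],[[-64.6,13,0],[0,0,1.571],0.3],[[-64.6,13,0],[0,0,1.571],0.3],[[-64.6,13,0],[0,0,1.571],0.3],[[-64.6,13,0],[0,0,1.571],0.3],[[-64.6,13,0],[0,0,1.571],0.3],[[-64.6,13,0],[0,0,1.571],0.3],[[-64.6,13,0],[0,0,1.571],0.3]]' 30
python3 - <<'E'
from h import *
np.save('T1.npy',tool());cv2.imwrite('pics/w15.png',viewer.snapshot('wrist')[:,:,::-1])
go(499,-364,28)
E
```

```text
time: 28.7
tool_pos: [498.6, -362.8, 132.1]
tcp_rot: [-180.0, -0.0, 0.1]
ft_force: [-0.0, 0.7, -0.9]
finger_gap: 38.8
t 28.75 cm [ 0.02  0.1  10.42] rot [ 1.8e+02 -0.0e+00  1.0e-01] pos [ 498.7 -363.   132.2] gap 38.3 F [-0.2  0.8  0.1]
```

View pics/w15.png

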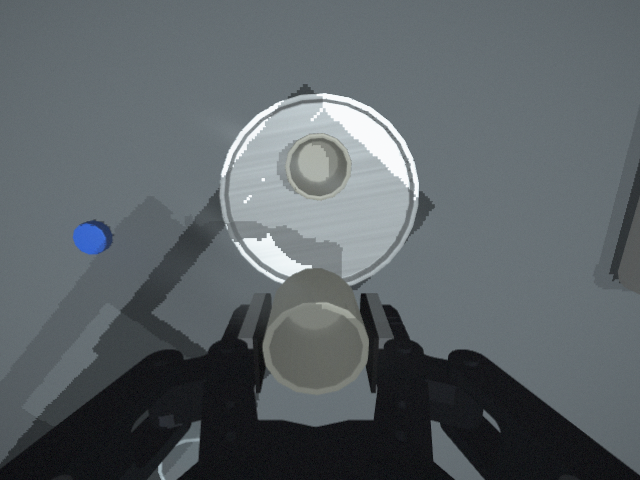

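```bash
python3 - <<'E'
from h import *
T=np.load('T1.npy')
print('dish l/r/top',atz('wrist',(220,190),12,T),atz('wrist',(419,190),12,T),atz('wrist',(320,94),12,T),'cr1',atz('wrist',(319,166),47,T))
E
python3 -m inch '[[[0,0.1,4],[0,0,0],0.3],[[0,0.1,7.5],[0,0,0],0.3],[[0,0.1,9.3],[0,0,0],0.3],[[0,0.1,9.6],[0,0,0],0.3],[[0,0.1,9.8],[0,0,0],0.3],[[0,0.1,10],[0,0,0],0.3],[[0,0.1,10.1],[0,0,0],0.3],[[0,0.1,10.1],[0,0,0],0.3]]' 30
```

```text
dish l/r/top [ 533.67165115 -295.70814017] [ 533.81785601 -435.37663978] [ 596.30255202 -365.54318423] cr1 [ 554.01695521 -364.69694582]
time: 29.55
tool_pos: [499.1, -365.7, 32.0]
tcp_rot: [179.9, -0.1, 0.0]
ft_force: [-0.5, -0.8, -0.9]
finger_gap: 38.7
```

```bash
python3 -m inch '[[[0,0,0.1],[0,0,0],0.3],[[0,0,0.2],[0,0,0],0.3],[[0,0,0.3],[0,0,0],0.3],[[0,0,0.35],[0,0,0],0.3],[[0,0,0.35],[0,0,0],0.3]]' 30
```

```text
time: 30.05
tool_pos: [498.9, -365.4, 28.7]
tcp_rot: [180.0, -0.0, 0.0]
ft_force: [-3.7, 3.6, 10.3]
finger_gap: 38.8
```

```bash
python3 -m inch '[[[0,0,-0.03],[0,0,0],0.47],[[0,0,-0.03],[0,0,0],0.52],[[0,0,-0.03],[0,0,0],0.6],[[0,0,-0.03],[0,0,0],0.62],[[0,0,-1],[0,0,0],0.62],[[0,0,-4],[0,0,0],0.62],[[0,0,-9],[0,0,0],0.65],[[0,0,-14],[0,0,0],0.7],[[0,0,-14],[0,0,0],0.7],[[0,0,-14],[0,0,0],0.7],[[0,0,-14],[0,0,0],0.7]]' 30
python3 - <<'E'
from h import *
go(0,0,0)
cv2.imwrite('pics/w16.png',viewer.snapshot('wrist')[:,:,::-1])
cv2.imwrite('pics/t16.png',viewer.snapshot('top')[:,:,::-1])
cv2.imwrite('pics/s16.png',viewer.snapshot('scene')[:,:,::-1])
E
```

```text
time: 31.15
tool_pos: [497.9, -364.8, 166.4]
tcp_rot: [-179.9, 0.1, -0.0]
ft_force: [-0.4, -0.1, -0.6]
finger_gap: 59.7
t 31.15 cm [-49.77 -36.46  16.73] rot [-1.799e+02  1.000e-01 -0.000e+00] pos [ 497.9 -364.8  166.4] gap 59.7 F [-0.4 -0.1 -0.6]
```

View pics/w16.png

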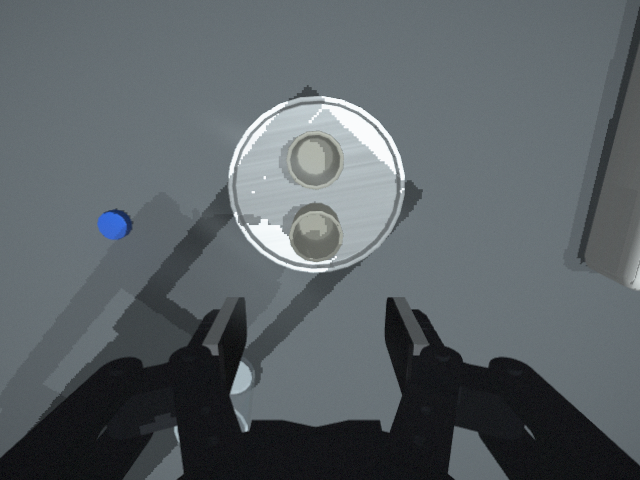

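View pics/t16.png

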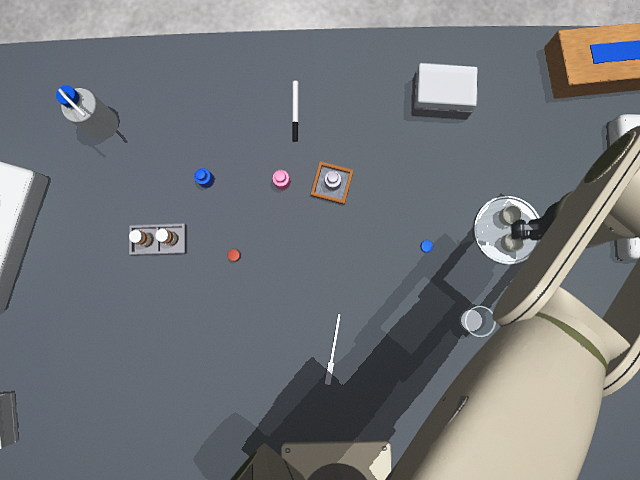

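View pics/s16.png

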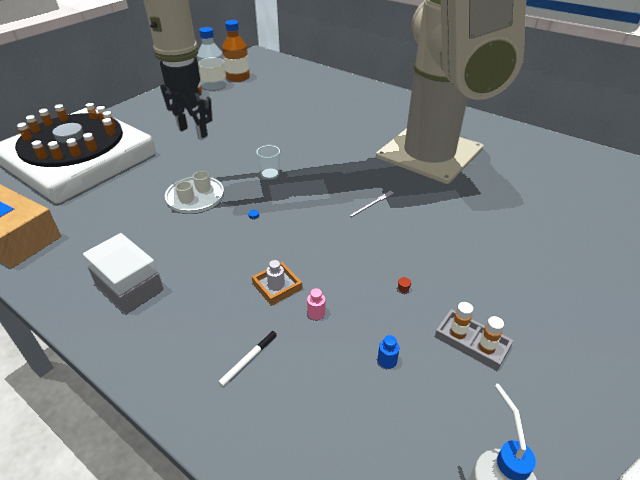

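All five are upright in their holders: crucibles at scene (184,190)/(202,181), weight at (275,276), and vials at (462,320)/(491,336). The beaker hasn't moved (268,160). Handing in.

Run:
```python
from bench import r,telemetry
print(r.hand_in(), telemetry.sense()['time'])
```

```text
the job is handed in; nothing more can be done
the job is handed in; nothing more can be done
```

I sorted all five things and handed the job in. The clock read about 31 s of the 106 s allowed. No verdict is reported.

- **How they were set down:** each thing was lowered until the wrist felt contact (10–23 N), then released and the gripper lifted clear. The blue and pink look-alikes of the weight were left alone.
- **Vials:** they stand one in each rack bay. I measured the first within about 1 mm of its bay centre. For the second I have only the release position, about 1–2 mm off centre.
- **Weight:** it stands in the wooden case. My position readings put it about 2–4 mm from the centre along each axis.
- **Crucibles:** they stand side by side in the dish, about 27 mm to either side of its centre.
- **Last check:** the final pictures show all five upright, the beaker unmoved, and the gripper clear of everything.
- **Disagreements:** different camera views differed by up to about 4 mm when locating the same thing, well inside the tolerances. None of my checks failed.

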